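# Lift the spot plate onto the reader with the lifter

### The job

Take the red-handled lifter, slide its blade under the white spot plate, lift the plate clear of its stand and lower it onto the two teal rails of the reader, centred and square on them. Draw the blade out and stand the lifter back on the open bench, upright as it was, and let go of it. Keep the gripper's fingers off the white plate, keep it level, and leave the blue plate where it is.

Things in the scene. Friction and masses are not known exactly. Their poses are not given: they have to be found in the camera images.
- white_plate_center (a point): Centre (half-way up) of the loose white porcelain spot plate with nine wells: 94 x 94 x 8 mm, ~130 g. It lies flat on a fixed dark grey stand: two rails 16 mm wide, 100 mm long, 60 mm apart inside, tops 28 mm above the bench, floor 4 mm above it: a channel under the plate, open at both ends, along the plate's x axis (within 2 degrees), which points away from the robot. Slide in from the -x end.
- blue_plate_center (a point): Centre of the blue spot plate, same size and on the same kind of stand as the white one: a bystander, not to be moved. The two stands and the reader can stand in any order from left to right.
- lifter_grip (a point): Centre of the lifter's red handle, a bar 92 mm long (x), 18 wide, 22 high, 50 mm above the lifter's underside; 160 g, stands by itself; grip across the width from above. x points to the blade tip. The flat steel blade, 3 mm thick, 40 wide, forms the underside from 45 to 155 mm ahead of this point; a thin neck joins it to the handle 40 to 56 mm ahead; a foot 44 mm wide is 56 mm behind.
- reader_bed (a point): Centre of the bed of the white fixed reader, at the tops of its two teal rails, 36 mm above the bench. Rails 100 mm long, 16 wide, 60 apart inside, along x; the floor between them is 12 mm above the bench. x points away from the robot (within 12 degrees); the bed is open at its -x end; from 55 to 115 mm towards +x is a white hump, 45 mm above the bench.
There are look-alikes about, which are no part of the job. Of the things like the part that bears white_plate_center, leave any that is brown, green or pink; of the rest the smaller one is meant.

How it is judged:
By the outcome, as a careful person would: the job done as asked, in the order asked, and still so for the second after the job is handed in, with the robot touching nothing.
It also fails if it takes over 66 s, if anything falls off the work surface, if the arm or the gripper's body presses on something with over 40 N, if the wrist force passes 120 N, or if a joint passes its speed limit or range.

### The arm

A 6-joint arm with a two-finger parallel gripper is mounted at the origin on the work surface. World frame = base frame: x ahead of the robot, y to its left, z up, the work surface at z = 0. Lengths are in m, angles in rad, forces in N, time in s.
With the tool pointing down it reaches from about 0.325 to 0.775 m from the base axis. Payload 5.5 kg.
Tool frame: the origin (TCP) lies midway between the tips of the shut fingers; the grasp point (between the pads) lies 19 mm behind it; z points along the fingers, y is the line along which they close (so a half turn about z gives the same grasp; the last joint's range is limited). The gripper opens to 88 mm and grips with 3 to 60 N. Pads are 20 mm wide; open, the fingers measure 115 mm over their backs; the gripper's body (75 mm by 178 mm) begins 61 mm behind the grasp point.
Start: joints at [1.101, 0.091, 1.231, -0, 1.82, -0.057], TCP at [0.241, 0.55, 0.223] pointing down, gripper open.
Joint ranges: [-2.87, 2.87], [-0.86, 2.18], [0.17, 2.46], [-1.51, 4.65], [0.06, 2.69], [-2.65, 2.65]. Speed limits (rad/s): [2.57, 2.57, 3.01, 3.14, 3.14, 3.14].

### API

Orientations are given as [roll, pitch, yaw] about the fixed x, y, z axes, in that order (R = Rz(yaw) Ry(pitch) Rx(roll)).
In Python, from station import manip, viewer gives the robot as it stands.
- The arm moves only by the tool arm_command, never from a script. Its argument "steps" is a list of rows, each an object with "delta_pos": the shift along the tool's x, y, z in mm, a list of three; "roll": the turn about the tool's z in degrees; "gripper": the closure, from -1 (fully open) to 1 (shut). In form: [{"delta_pos": [tx, ty, tz], "roll": roll, "gripper": gripper}, ...]. A call has 1 to 20 rows; each row is the pose to reach, as a shift and turn from the pose commanded when the call began, along the tool's axes at that moment; what a row does not reach only later rows make up. A row lasts 1/12 s, in which the tool goes at most 41.7 mm and 7.16 degrees, less where a joint would pass 70% of its speed; a pose out of reach is approached as far as the arm can. A call with a gripper value outside its range is refused whole. The fingers move at their own pace and stop on an object; the grip force is fixed at half the most. Time passes only in rows, so rows that repeat a pose let the fingers close. It gives the time, the measured TCP pose, the force, the opening and the grip force at its end, in the units of the state.
- manip.sense(): the state, without advancing time (a new reading comes with each control period).
- viewer.capture(name): name is "side" or "top"; returns (picture, depth): 384x512x3 uint8, blue, green, red; 384x512 float32, m along the optical axis (not along the pixel's ray), 0 where there is no reading.
- viewer.camera_params(name): a dict with "fovy" (degrees; the focal length in pixels is half the picture's height over the tangent of half this angle, whatever the lens; pixels are square), "cx", "cy" (the principal point, pixels), "rvec" (rotation vector, rad) and "tvec" (3), from world to camera coordinates, as OpenCV has them. Camera axes: x right, y down, z forward; pixel columns grow to the right and rows downward; lengths in m; the calibration is good to about 2 mm. A picture is of the moment at which its call begins. camera_params takes no time and is no camera call.
- manip.job_done(): hands the job in; it is judged then, once.
The state is a dict: "time_s": time; "joints": joint angles; "dq": joint speeds; "effort": joint torques, N m; "tool_pos": TCP position; "ee_rot": TCP orientation; "ft_force": force on the tool from outside, world axes, zero at the start; "wrist_torque": the same for the moment, N m; "grip_width": finger opening in m; "grip_force": force on a finger pad.
Only numpy, scipy, OpenCV 4.12 (cv2) and the standard library are available. Lean on these libraries where they do the work, as an engineer would, in place of code of your own. Each camera call takes 0.05 s, during which the arm holds its last target. There are 200 camera calls.

## Working session

There is one attempt and no reset: what is moved stays moved. The work goes in short steps, Python scripts to look and compute and a tool call to move; the robot and the scene stay as the last step left them, time stands still between calls to the robot, and variables do not carry over. Pictures are saved under pics/ and viewed, at most 10 in all, crops included, and the job is handed in when it is done.

Besides the shell and the picture viewer there is one more tool, called after "Request:" as name(argument=value, ...) on one line, values as JSON. arm_command: Moves the arm, as the interface text tells. Its arguments: {"type":"object","properties":{"steps":{"type":"array"}},"required":["steps"]}

```bash
mkdir -p pics; cat > h.py <<'E'
import numpy as np, cv2
from station import manip, viewer
def cam(n):
    p=viewer.camera_params(n); f=192/np.tan(np.radians(p["fovy"])/2)
    K=np.array([[f,0,p["cx"]],[0,f,p["cy"]],[0,0,1]]); R=cv2.Rodrigues(np.array(p["rvec"],float))[0]
    return K,R,np.array(p["tvec"],float).ravel(),p
def ray(n,uv,z):
    K,R,t,_=cam(n); uv=np.atleast_2d(uv).astype(float)
    d=np.c_[uv,np.ones(len(uv))]@np.linalg.inv(K).T@R; c=-R.T@t
    return c+d*((z-c[2])/d[:,2])[:,None]
def proj(n,X):
    K,R,t,_=cam(n); q=(np.atleast_2d(X)@R.T+t)@K.T; return q[:,:2]/q[:,2:]
def cloud(n,dep):
    K,R,t,_=cam(n); v,u=np.mgrid[:384,:512]
    q=np.stack([u,v,np.ones_like(u)],-1)@np.linalg.inv(K).T*dep[...,None]
    return (q-t)@R
E
python3 - <<'E'
from h import *
for n in("top","side"):
    im,d=viewer.capture(n); cv2.imwrite(f"pics/{n}0.png",cv2.resize(im,(800,600))); np.save(n+"0.npy",d); cv2.imwrite(n+"raw0.png",im)
    K,R,t,p=cam(n); print(p,-R.T@t)
print(manip.sense())
E
```

```text
{'fovy': 56.140386552401836, 'cx': 252.63097377935065, 'cy': 189.05710853874237, 'rvec': array([ 2.18969303, -2.16380828,  0.10160943]), 'tvec': array([-0.1367991 ,  0.60909952,  0.88160604])} [ 0.52882909 -0.12715265  0.93333672]
{'fovy': 46.42921831016257, 'cx': 257.72978922701435, 'cy': 205.64205224319812, 'rvec': array([ 0.20041968, -2.8743389 ,  1.17049388]), 'tvec': array([0.59916809, 0.20647583, 1.06949873])} [0.53292939 0.67388131 0.89851681]
{'time_s': 0.1, 'joints': array([ 1.10128988e+00,  9.17653519e-02,  1.23178248e+00, -7.88791256e-06,
        1.81976000e+00, -5.66755363e-02]), 'dq': array([-0.00141584, -0.00060319, -0.00462468, -0.0001839 ,  0.00022817,
        0.00114554]), 'effort': array([ 1.78854087e-03, -4.47855520e+01, -4.07569849e+01,  6.99977833e-02,
        2.84710183e-02, -8.02335444e-05]), 'tool_pos': array([0.2405951 , 0.54936486, 0.22162123]), 'ee_rot': array([-3.13987979e+00, -8.95210424e-05,  2.72875973e+00]), 'ft_force': array([0.57435252, 0.44629945, 0.86451407]), 'wrist_torque': array([-0.03478329, -0.02025839, -0.01442572]), 'grip_force': 0.0, 'grip_width': 0.08766279594344178}
```

View pics/top0.png

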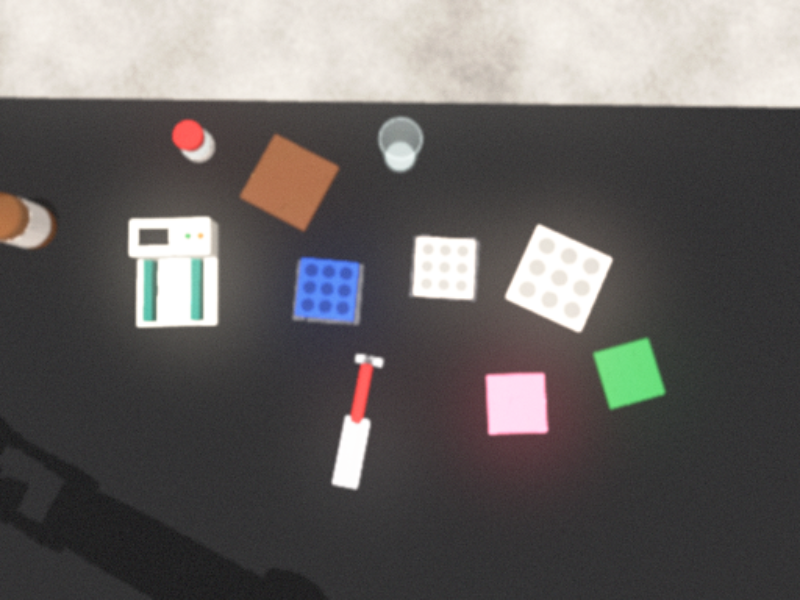

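View pics/side0.png

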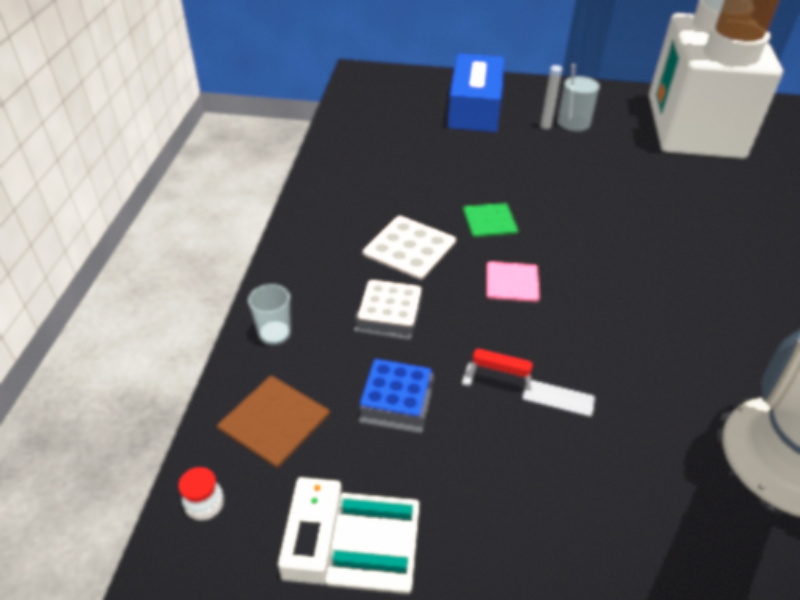

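The top view shows white tiles at (445,268), small and on a grey stand, and at (560,278), larger and lying on the bench. Pink (517,403), green (630,373) and brown (290,182) are excluded. The smaller white one at (445,268) fits. The lifter is at (362,390) with its blade towards the robot, and the reader is at (175,290).

```bash
cat >> h.py <<'E'
def blobs(im,kind,amin=60):
    h=cv2.cvtColor(im,cv2.COLOR_BGR2HSV).astype(int); H,S,V=h[...,0],h[...,1],h[...,2]
    m={"white":(S<60)&(V>140),"red":((H<6)|(H>172))&(S>150)&(V>90),"teal":(H>78)&(H<98)&(S>110)&(V>50),"blue":(H>105)&(H<130)&(S>130)&(V>70)}[kind]
    cs,_=cv2.findContours(m.astype(np.uint8),cv2.RETR_EXTERNAL,cv2.CHAIN_APPROX_NONE)
    return [c[:,0,:] for c in cs if cv2.contourArea(c)>amin]
def rect(n,c,z):
    p=ray(n,c,z)[:,:2]*1000; (x,y),(w,h),a=cv2.minAreaRect(p.astype(np.float32)); 
    if w<h: w,h,a=h,w,a+90
    return np.round([x,y,w,h,(a+90)%180-90],1)
E
python3 - <<'E'
from h import *
for n in("top","side"):
    im=cv2.imread(n+"raw0.png")
    for k,z in(("white",.036),("blue",.036),("teal",.036),("red",.061)):
        for c in blobs(im,k): 
            r=rect(n,c,z)
            if r[2]<300: print(n,k,c.mean(0).round(),r)
    if n=="top":
        for c in blobs(im,"white"):
            if abs(c.mean(0)-[225,289]).max()<25: print("blade",rect(n,c,.003))
im=cv2.imread("topraw0.png"); cv2.imwrite("pics/crop1.png",cv2.resize(im[135:225,250:400],(750,450),interpolation=cv2.INTER_CUBIC))
E
```

```text
top white [224. 289.] [364.8 -63.4 110.6  42.8 -10.5]
top white [330. 258.] [ 442.6 -322.4   88.6   86.8  -87.5]
top white [236. 230.] [507.2 -89.2  46.2  16.4  79.4]
top white [284. 171.] [ 656.7 -208.1  104.9  100.8   88.1]
top white [357. 178.] [ 642.1 -392.   137.3  136.7  -24.3]
top white [111. 173.] [645.4 228.1 178.6 143.9   2.3]
top white [ 19. 145.] [715.3 458.8  74.1  60.1 -16.9]
top white [128.  95.] [846.8 191.3  53.5  38.3 -49. ]
top white [256.  91.] [ 8.602e+02 -1.366e+02  8.980e+01  6.940e+01  8.000e-01]
top blue [209. 184.] [621.3 -20.1  96.2  92.5  -4.8]
top teal [ 95. 186.] [613.1 264.7  90.8   9.9   3. ]
top teal [125. 185.] [616.5 189.9  90.7  10.    2.5]
top red [231. 250.] [459.2 -79.5  85.3  21.1  -9.7]
top red [120.  86.] [861.8 205.5  47.7  46.3 -89.2]
blade [358.8 -61.  114.7  44.4 -10.5]
side white [131. 322.] [848.  223.9  51.9  44.4  36.4]
side white [224. 344.] [644.6 235.  174.9 150.    2. ]
side white [357. 254.] [363.8 -36.  108.2  47.  -10.4]
side white [173. 200.] [ 861.1 -147.4  143.2   68.6  -75.9]
side white [249. 194.] [ 655.8 -206.3  105.3  100.8   87.6]
side white [262. 157.] [ 641.6 -367.5  142.8  139.6   65.7]
side white [369.  60.] [  282.3 -1017.1   222.1    80.7    88.3]
side white [306.  47.] [  551.1 -1094.2   135.8    37.1   -87.1]
side blue [253. 247.] [619.3 -19.5 101.7  98.9  85.3]
side teal [237. 359.] [612.9 272.4  95.7  20.2   2.2]
side teal [241. 325.] [615.6 197.4  95.4  21.7   2.1]
side teal [428.  43.] [   36.7 -1227.    273.4    23.7    75.7]
side red [126. 309.] [860.6 208.7  50.7  50.6   8.2]
side red [321. 231.] [457.2 -71.5  95.9  37.8 -10.2]
```

View pics/crop1.png

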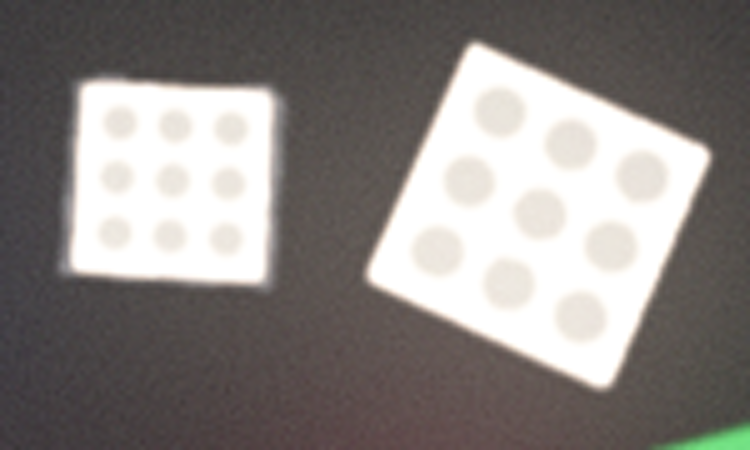

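The enlarged crop confirms it: the small nine-well plate is on the grey stand (raw about 284.6,171.2), and the other is bigger and has no stand. Next I'll refine with the wells and depth.

```bash
python3 - <<'E'
from h import *
wc=np.array([[120,122],[176,126],[231,128],[117,178],[173,181],[229,184],[115,234],[170,237],[226,238]])/5+[250,135]-.4
w=ray("top",wc,.036)*1000; print("wells ctr",w.mean(0).round(1)); W=w.reshape(3,3,3)
a=(W[0]-W[2]).mean(0);b=(W[:,0]-W[:,2]).mean(0);print(np.degrees([np.arctan2(a[1],a[0]),np.arctan2(-b[0],b[1])]),np.linalg.norm(a),np.linalg.norm(b))
for n in("top","side"):
    P=cloud(n,np.load(n+"0.npy"))*1000; im=cv2.imread(n+"raw0.png"); d=np.load(n+"0.npy")
    for k,lo,hi in(("white",30,48),("teal",31,45),("red",55,68),("blue",30,45)):
        for c in blobs(im,k):
            m=np.zeros((384,512),np.uint8);cv2.drawContours(m,[c[:,None]],0,1,-1)
            q=P[(m>0)&(d>0)];q=q[(q[:,2]>lo)&(q[:,2]<hi)]
            if len(q)>60 and np.ptp(q[:,0])<250:
                (x,y),(w,h),a=cv2.minAreaRect(q[:,:2].astype(np.float32));print(n,k,c.mean(0).round(),len(q),"z",np.median(q[:,2]).round(1),np.round([x,y,w,h,a],1))
E
```

```text
wells ctr [ 657.1 -208.4   36. ]
[-2.50623175 -2.06673607] 56.40536717123289 56.060375936685155
top white [284. 171.] 1387 z 36.4 [ 657.6 -208.6   96.1   98.    87.1]
top white [111. 173.] 1783 z 43.4 [646.9 230.1 164.9 129.8   2.3]
top white [ 19. 145.] 131 z 38.7 [713.6 454.5  33.6  71.6  73.8]
top white [128.  95.] 78 z 34.7 [850.1 197.4  26.2  48.2  36.4]
top white [256.  91.] 111 z 39.2 [ 849.  -133.7   53.7   58.6   81.5]
top teal [ 95. 186.] 151 z 35.7 [613.  266.1  90.9  10.4   3.9]
top teal [125. 185.] 127 z 35.8 [616.5 190.4  90.9  11.    2.6]
top red [231. 250.] 262 z 60.8 [459.4 -79.   18.   85.2  79.6]
top red [120.  86.] 263 z 59.6 [861.2 205.2  44.   45.3   2. ]
top blue [209. 184.] 1348 z 36.3 [619.6 -19.8  92.7  92.9  85.4]
side white [131. 322.] 109 z 34.3 [854.  216.6  48.5  28.3  35.8]
side white [224. 344.] 2430 z 43.8 [647.3 231.8 165.4 131.2   1.8]
side white [496. 276.] 310 z 38.5 [ 53.1  13.5  33.1 117.4  14.6]
side white [173. 200.] 149 z 40.7 [ 851.2 -134.6   51.3   65.2   26.9]
side white [249. 194.] 843 z 36.5 [ 658.  -206.6   99.9   96.3   87.1]
side white [456.  50.] 317 z 38.6 [  59.7 -917.5  157.6  318.1   39.9]
side white [43. 99.] 239 z 38.7 [ 1.8035e+03 -1.1675e+03  1.4400e+01  4.2560e+02  2.0000e-01]
side teal [237. 359.] 343 z 36.2 [612.8 269.5  95.4  15.8   1.2]
side teal [241. 325.] 296 z 36.1 [615.8 193.8  95.7  15.3   1.8]
side red [126. 309.] 348 z 59.9 [861.6 205.6  45.9  45.8  78.1]
side red [321. 231.] 239 z 60.7 [456.7 -77.8  21.4  91.3  80. ]
side blue [253. 247.] 1174 z 36.5 [619.5 -19.2  95.8  94.4  85.3]
```

```bash
cat >> h.py <<'E'
def go(x,y,z,yaw):
    """tool-frame move (mm, deg) from the measured pose to TCP x,y,z mm, yaw deg"""
    s=manip.sense(); p=np.array(s["tool_pos"])*1000; r=s["ee_rot"]; c=np.degrees(r[2]); a=r[2]
    d=np.array([x,y,z])-p
    print("t",round(s["time_s"],2),"pos",p.round(1),"rpy",np.degrees(r).round(2),"| d",np.round([d[0]*np.cos(a)+d[1]*np.sin(a), d[0]*np.sin(a)-d[1]*np.cos(a), -d[2]],1),"roll",np.round(c-yaw,1), "F",np.round(s["ft_force"],1),"w",round(s["grip_width"]*1000,1),round(s["grip_force"],1))
E
python3 -c "
from h import *
go(458,-78.5,150,169.8)"
```

```text
t 0.1 pos [240.6 549.4 221.6] rpy [-1.7990e+02 -1.0000e-02  1.5635e+02] | d [-451.  -487.9   71.6] roll -13.5 F [0.6 0.4 0.9] w 87.7 0.0
```

Request:
arm_command(steps=[{"delta_pos": [-451, -488, 71.6], "roll": -13.5, "gripper": -1}, {"delta_pos": [-451, -488, 71.6], "roll": -13.5, "gripper": -1}, {"delta_pos": [-451, -488, 71.6], "roll": -13.5, "gripper": -1}, {"delta_pos": [-451, -488, 71.6], "roll": -13.5, "gripper": -1}, {"delta_pos": [-451, -488, 71.6], "roll": -13.5, "gripper": -1}, {"delta_pos": [-451, -488, 71.6], "roll": -13.5, "gripper": -1}, {"delta_pos": [-451, -488, 71.6], "roll": -13.5, "gripper": -1}, {"delta_pos": [-451, -488, 71.6], "roll": -13.5, "gripper": -1}, {"delta_pos": [-451, -488, 71.6], "roll": -13.5, "gripper": -1}, {"delta_pos": [-451, -488, 71.6], "roll": -13.5, "gripper": -1}, {"delta_pos": [-451, -488, 71.6], "roll": -13.5, "gripper": -1}, {"delta_pos": [-451, -488, 71.6], "roll": -13.5, "gripper": -1}, {"delta_pos": [-451, -488, 71.6], "roll": -13.5, "gripper": -1}, {"delta_pos": [-451, -488, 71.6], "roll": -13.5, "gripper": -1}, {"delta_pos": [-451, -488, 71.6], "roll": -13.5, "gripper": -1}, {"delta_pos": [-451, -488, 71.6], "roll": -13.5, "gripper": -1}, {"delta_pos": [-451, -488, 71.6], "roll": -13.5, "gripper": -1}, {"delta_pos": [-451, -488, 71.6], "roll": -13.5, "gripper": -1}, {"delta_pos": [-451, -488, 71.6], "roll": -13.5, "gripper": -1}, {"delta_pos": [-451, -488, 71.6], "roll": -13.5, "gripper": -1}])

```text
time_s: 1.77
tool_pos: [0.4579, -0.0773, 0.1511]
ee_rot: [3.141, -0.0, 2.966]
ft_force: [0.2, -0.4, 0.7]
grip_width: 0.0877
grip_force: 0.0
```

```bash
python3 -c "
from h import *
go(458,-78.5,31,169.8)"
```

```text
t 1.77 pos [457.9 -77.3 151.1] rpy [ 1.7998e+02 -1.0000e-02  1.6992e+02] | d [ -0.3  -1.2 120.1] roll 0.1 F [ 0.2 -0.4  0.7] w 87.7 0.0
```

Request:
arm_command(steps=[{"delta_pos": [0, -1, 35], "roll": 0, "gripper": -1}, {"delta_pos": [0, -1, 70], "roll": 0, "gripper": -1}, {"delta_pos": [0, -1, 95], "roll": 0, "gripper": -1}, {"delta_pos": [0, -1, 110], "roll": 0, "gripper": -1}, {"delta_pos": [0, -1, 119], "roll": 0, "gripper": -1}, {"delta_pos": [0, -1, 119], "roll": 0, "gripper": -1}, {"delta_pos": [0, -1, 119], "roll": 0, "gripper": -1}, {"delta_pos": [0, -1, 119], "roll": 0, "gripper": 1}, {"delta_pos": [0, -1, 119], "roll": 0, "gripper": 1}, {"delta_pos": [0, -1, 119], "roll": 0, "gripper": 1}, {"delta_pos": [0, -1, 119], "roll": 0, "gripper": 1}, {"delta_pos": [0, -1, 119], "roll": 0, "gripper": 1}, {"delta_pos": [0, -1, 119], "roll": 0, "gripper": 1}, {"delta_pos": [0, -1, 119], "roll": 0, "gripper": 1}, {"delta_pos": [0, -1, 119], "roll": 0, "gripper": 1}, {"delta_pos": [0, -1, 119], "roll": 0, "gripper": 1}])

```text
time_s: 3.1
tool_pos: [0.4578, -0.0793, 0.032]
ee_rot: [3.142, -0.0, 2.964]
ft_force: [0.2, 1.0, -0.8]
grip_width: 0.0312
grip_force: 0.0
```

```bash
python3 -c "
from h import *
go(458,-78.5,31,169.8)"
```

```text
t 3.1 pos [457.8 -79.3  32. ] rpy [ 1.8000e+02 -1.0000e-02  1.6985e+02] | d [-0.   0.8  1. ] roll 0.0 F [ 0.2  1.  -0.8] w 31.2 0.0
```

Request:
arm_command(steps=[{"delta_pos": [0, 0, 0], "roll": 0, "gripper": 1}, {"delta_pos": [0, 0, 0], "roll": 0, "gripper": 1}, {"delta_pos": [0, 0, 0], "roll": 0, "gripper": 1}, {"delta_pos": [0, 0, 0], "roll": 0, "gripper": 1}, {"delta_pos": [0, 0, 0], "roll": 0, "gripper": 1}, {"delta_pos": [0, 0, 0], "roll": 0, "gripper": 1}, {"delta_pos": [0, 0, -10], "roll": 0, "gripper": 1}, {"delta_pos": [0, 0, -30], "roll": 0, "gripper": 1}, {"delta_pos": [0, 0, -60], "roll": 0, "gripper": 1}, {"delta_pos": [0, 0, -80], "roll": 0, "gripper": 1}, {"delta_pos": [0, 0, -80], "roll": 0, "gripper": 1}, {"delta_pos": [0, 0, -80], "roll": 0, "gripper": 1}])

```text
time_s: 4.1
tool_pos: [0.4587, -0.0796, 0.1135]
ee_rot: [-3.141, 0.003, 2.964]
ft_force: [0.6, 0.2, -1.8]
grip_width: 0.0179
grip_force: 30.0
```

```bash
python3 -c "
from h import *
go(425,-200,112,-2.4)"
```

```text
t 4.1 pos [458.7 -79.6 113.5] rpy [-179.98    0.18  169.84] | d [  11.9 -124.5    1.5] roll 172.2 F [ 0.6  0.2 -1.8] w 17.9 30.0
```

Request:
arm_command(steps=[{"delta_pos": [0, 0, 0], "roll": 7, "gripper": 1}, {"delta_pos": [0, 0, 0], "roll": 14, "gripper": 1}, {"delta_pos": [0, 0, 0], "roll": 21, "gripper": 1}, {"delta_pos": [0, 0, 0], "roll": 28, "gripper": 1}, {"delta_pos": [0, -10, 0], "roll": 35, "gripper": 1}, {"delta_pos": [0, -20, 0], "roll": 42, "gripper": 1}, {"delta_pos": [2, -30, 0], "roll": 49, "gripper": 1}, {"delta_pos": [4, -40, 0], "roll": 56, "gripper": 1}, {"delta_pos": [6, -50, 0], "roll": 63, "gripper": 1}, {"delta_pos": [8, -60, 0], "roll": 70, "gripper": 1}, {"delta_pos": [10, -70, 0], "roll": 77, "gripper": 1}, {"delta_pos": [12, -80, 0], "roll": 84, "gripper": 1}, {"delta_pos": [12, -90, 0], "roll": 91, "gripper": 1}, {"delta_pos": [12, -100, 0], "roll": 98, "gripper": 1}, {"delta_pos": [12, -110, 0], "roll": 105, "gripper": 1}, {"delta_pos": [12, -120, 0], "roll": 112, "gripper": 1}, {"delta_pos": [12, -124.5, 0], "roll": 119, "gripper": 1}, {"delta_pos": [12, -124.5, 0], "roll": 126, "gripper": 1}, {"delta_pos": [12, -124.5, 0], "roll": 130, "gripper": 1}, {"delta_pos": [12, -124.5, 0], "roll": 130, "gripper": 1}])

```text
time_s: 5.77
tool_pos: [0.4231, -0.1994, 0.1097]
ee_rot: [-3.138, 0.002, 0.693]
ft_force: [0.2, 0.2, -1.4]
grip_width: 0.018
grip_force: 30.0
```

```bash
python3 -c "
from h import *
go(430,-199,112,-2.4)"
```

```text
t 5.77 pos [ 423.1 -199.4  109.7] rpy [-1.798e+02  9.000e-02  3.969e+01] | d [ 5.6  4.1 -2.3] roll 42.1 F [ 0.2  0.2 -1.4] w 18.0 30.0
```

Request:
arm_command(steps=[{"delta_pos": [5.6, 4, 0], "roll": 7, "gripper": 1}, {"delta_pos": [5.6, 4, 0], "roll": 14, "gripper": 1}, {"delta_pos": [5.6, 4, 0], "roll": 21, "gripper": 1}, {"delta_pos": [5.6, 4, 0], "roll": 28, "gripper": 1}, {"delta_pos": [5.6, 4, 0], "roll": 35, "gripper": 1}, {"delta_pos": [5.6, 4, 20], "roll": 42, "gripper": 1}, {"delta_pos": [5.6, 4, 40], "roll": 42, "gripper": 1}, {"delta_pos": [5.6, 4, 60], "roll": 42, "gripper": 1}, {"delta_pos": [5.6, 4, 65], "roll": 42, "gripper": 1}, {"delta_pos": [5.6, 4, 65], "roll": 42, "gripper": 1}, {"delta_pos": [5.6, 4, 65], "roll": 42, "gripper": 1}, {"delta_pos": [5.6, 4, 65], "roll": 42, "gripper": 1}])

```text
time_s: 6.77
tool_pos: [0.4315, -0.1995, 0.0482]
ee_rot: [3.141, -0.001, -0.037]
ft_force: [0.5, -0.1, -1.6]
grip_width: 0.018
grip_force: 30.0
```

```bash
python3 - <<'E'
from h import *
for n in("top","side"):
    im,d=viewer.capture(n); cv2.imwrite(n+"raw1.png",im); np.save(n+"1.npy",d); P=cloud(n,d)*1000
    m=(P[...,0]>475)&(P[...,0]<606)&(P[...,1]>-230)&(P[...,1]<-165)&(P[...,2]>8)&(d>0)
    q=P[m]; 
    if len(q)>30:
        print(n,len(q),cv2.minAreaRect(q[:,:2].astype(np.float32)),"plane z=a+b(x-520)+c y",np.linalg.lstsq(np.c_[np.ones(len(q)),q[:,0]-520,q[:,1]+200],q[:,2],rcond=None)[0].round(3),q.max(0).round(1))
    for c in blobs(im,"white"): 
        r=rect(n,c,.015)
        if r[2]<300: print(c.mean(0).round(),r,rect(n,c,.036))
go(430,-199,47,-2.4)
a=cv2.resize(cv2.imread("topraw1.png")[130:280,230:350],(480,600)); b=cv2.resize(cv2.imread("sideraw1.png")[150:300,220:300],(320,600)); cv2.imwrite("pics/c2.png",np.hstack([a,b]))
E
```

```text
top 965 ((530.151611328125, -196.693603515625), (56.31446838378906, 113.89921569824219), 84.89126586914062) plane z=a+b(x-520)+c y [106.024  -1.886   6.278] [ 587.1 -165.1  437.8]
[217. 370.] [164.3 -51.   84.5  41.8 -25.4] [172.6 -52.8  82.6  40.8 -25.4]
[290. 315.] [ 298.3 -230.3  285.4  232.7  -28.9] [ 303.6 -227.9  278.9  227.3  -28.9]
[282. 220.] [ 5.352e+02 -2.051e+02  1.090e+02  4.090e+01  1.000e-01] [ 5.350e+02 -2.033e+02  1.065e+02  4.000e+01  1.000e-01]
[284. 171.] [ 659.8 -210.2  102.6  102.2   87.7] [ 656.8 -208.3  100.3   99.9   87.7]
[357. 178.] [ 644.8 -398.1  138.9  138.1  -24.3] [ 642.1 -391.9  135.7  135.   -24.3]
[111. 173.] [647.7 236.3 181.4 147.2   2.3] [645.  228.  177.3 143.9   2.3]
[ 19. 145.] [718.5 472.6  72.5  56.2 -17.7] [714.2 458.9  70.8  54.9 -17.7]
[256.  99.] [ 848.4 -133.7   50.6   50.2   60.9] [ 841.1 -133.6   49.5   49.    60.9]
[128.  95.] [854.8 199.4  51.1  37.5 -49. ] [847.3 192.   49.9  36.7 -49. ]
side 518 ((531.53369140625, -195.43212890625), (58.74734878540039, 112.45779418945312), 88.50053405761719) plane z=a+b(x-520)+c y [62.774 -0.565  
[... 220 characters left out ...]
75.8] [ 66.3   9.6 198.8 106.4  75.8]
[506. 249.] [ -21.9 -122.1  103.9   21.5   56. ] [  -8.7 -103.2  101.4   21.    56. ]
[293. 202.] [ 534.8 -211.   107.9   45.6    0.6] [ 534.7 -189.9  105.3   44.5    0.6]
[173. 200.] [ 868.7 -166.1  144.    70.1  -75.9] [ 860.7 -146.2  140.6   68.4  -75.9]
[249. 194.] [ 658.7 -227.8  107.8  103.    87.8] [ 655.7 -206.4  105.3  100.6   87.8]
[262. 157.] [ 644.3 -392.8  146.1  142.6   65.7] [ 641.6 -367.4  142.6  139.2   65.7]
[306.  47.] [  551.1 -1137.5   139.1    37.5    89.2] [  550.6 -1094.5   135.8    36.6    89.2]
t 6.87 pos [ 431.7 -199.6   48.5] rpy [ 1.7994e+02 -1.2000e-01 -2.1300e+00] | d [-1.8 -0.6  1.5] roll 0.3 F [ 0.1  0.3 -2. ] w 17.9 30.0
```

View pics/c2.png

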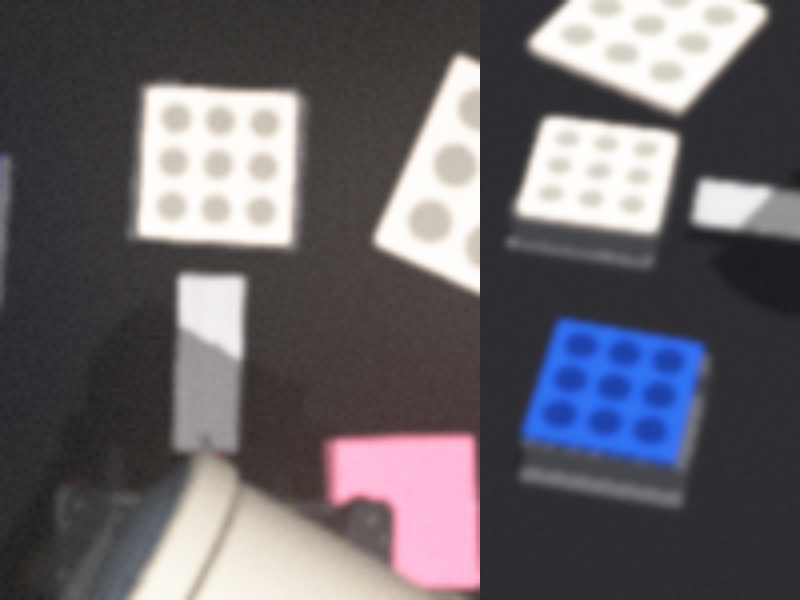

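```bash
cat >> h.py <<'E'
def edges(n,im,rows,u0,u1,z,ch=1):
    """sub-pixel left/right edges of a bright bar along rows -> world lines at height z"""
    g=cv2.GaussianBlur(im[...,ch].astype(float),(0,0),.8); L=[];Rr=[]
    for r in rows:
        d=np.diff(g[r,u0:u1]); 
        for s,o in((1,L),(-1,Rr)):
            w=np.clip(s*d,0,None); i=w.argmax(); k=np.arange(max(i-2,0),min(i+3,len(w))); o.append((u0+.5+(k*w[k]).sum()/w[k].sum(),r))
    out=[]
    for o in(L,Rr):
        p=ray(n,np.array(o),z)[:,:2]*1000; b,a=np.polyfit(p[:,0],p[:,1],1); e=p[:,1]-a-b*p[:,0]; k=abs(e)<1.5*e.std()+.1; b,a=np.polyfit(p[k,0],p[k,1],1); out.append((np.degrees(np.arctan(b)),a,b,e.std(),p[k,0].mean()))
    return out
E
python3 - <<'E'
from h import *
im=cv2.imread("topraw1.png")
def rep(nm,e,x):
    print(nm,[np.round(q[0],2) for q in e],"std",[np.round(q[3],2) for q in e],"y@x",x,[np.round(q[1]+q[2]*x,1) for q in e],"mid",np.round(np.mean([q[1]+q[2]*x for q in e]),2))
rep("blade",edges("top",im,range(203,240),265,300,.0195),535)
rep("plate",edges("top",im,range(155,188),258,312,.036),657.4)
for n in("top","side"):
    P=cloud(n,np.load(n+"1.npy"))*1000
    m=(P[...,0]>480)&(P[...,0]<588)&(P[...,1]>-218)&(P[...,1]<-190)&(P[...,2]>8)&(P[...,2]<34); q=P[m]
    print(n,len(q),np.linalg.lstsq(np.c_[np.ones(len(q)),q[:,0]-535,q[:,1]+204],q[:,2],rcond=None)[0].round(3), q[:,0].max())
E
```

```text
blade [np.float64(-1.5), np.float64(-2.54)] std [np.float64(0.49), np.float64(0.42)] y@x 535 [np.float64(-183.2), np.float64(-224.7)] mid -203.97
plate [np.float64(-2.82), np.float64(-1.96)] std [np.float64(0.32), np.float64(0.34)] y@x 657.4 [np.float64(-159.0), np.float64(-257.1)] mid -208.02
top 463 [ 1.9742e+01 -5.0000e-03  6.0000e-03] 587.0609671674099
side 279 [ 2.0841e+01 -8.0000e-03 -2.0000e-03] 587.8599996173705
```

```bash
python3 -c "
from h import *
go(435,-198,47,-2.4);go(550.5,-202.9,47,-2.4)"
```

```text
t 6.87 pos [ 431.7 -199.6   48.5] rpy [ 1.7994e+02 -1.2000e-01 -2.1300e+00] | d [ 3.2 -1.7  1.5] roll 0.3 F [ 0.1  0.3 -2. ] w 17.9 30.0
t 6.87 pos [ 431.7 -199.6   48.5] rpy [ 1.7994e+02 -1.2000e-01 -2.1300e+00] | d [118.8  -1.1   1.5] roll 0.3 F [ 0.1  0.3 -2. ] w 17.9 30.0
```

Request:
arm_command(steps=[{"delta_pos": [0, -1.7, 1.5], "roll": 0.3, "gripper": 1}, {"delta_pos": [3, -1.7, 1.5], "roll": 0.3, "gripper": 1}, {"delta_pos": [11, -1.6, 1.5], "roll": 0.3, "gripper": 1}, {"delta_pos": [19, -1.6, 1.5], "roll": 0.3, "gripper": 1}, {"delta_pos": [27, -1.6, 1.5], "roll": 0.3, "gripper": 1}, {"delta_pos": [35, -1.5, 1.5], "roll": 0.3, "gripper": 1}, {"delta_pos": [43, -1.5, 1.5], "roll": 0.3, "gripper": 1}, {"delta_pos": [51, -1.4, 1.5], "roll": 0.3, "gripper": 1}, {"delta_pos": [59, -1.4, 1.5], "roll": 0.3, "gripper": 1}, {"delta_pos": [67, -1.3, 1.5], "roll": 0.3, "gripper": 1}, {"delta_pos": [75, -1.3, 1.5], "roll": 0.3, "gripper": 1}, {"delta_pos": [83, -1.2, 1.5], "roll": 0.3, "gripper": 1}, {"delta_pos": [91, -1.2, 1.5], "roll": 0.3, "gripper": 1}, {"delta_pos": [99, -1.1, 1.5], "roll": 0.3, "gripper": 1}, {"delta_pos": [107, -1.1, 1.5], "roll": 0.3, "gripper": 1}, {"delta_pos": [113, -1.1, 1.5], "roll": 0.3, "gripper": 1}, {"delta_pos": [116, -1.1, 1.5], "roll": 0.3, "gripper": 1}, {"delta_pos": [116, -1.1, 1.5], "roll": 0.3, "gripper": 1}, {"delta_pos": [116, -1.1, 1.5], "roll": 0.3, "gripper": 1}, {"delta_pos": [116, -1.1, 1.5], "roll": 0.3, "gripper": 1}])

```text
time_s: 8.53
tool_pos: [0.5467, -0.2024, 0.0455]
ee_rot: [-3.142, 0.0, -0.043]
ft_force: [0.5, 0.5, -1.3]
grip_width: 0.0178
grip_force: 30.0
```

```bash
python3 - <<'E'
from h import *
ims=[]
for n in("top","side"):
    im,d=viewer.capture(n); cv2.imwrite(n+"raw2.png",im); P=cloud(n,d)*1000
    for c in blobs(im,"white"):
        r=rect(n,c,.036)
        if abs(r[0]-640)<60 and abs(r[1]+205)<40: print(n,r)
    ims.append(im)
go(550.5,-202.9,47,-2.4)
a=cv2.resize(ims[0][130:280,230:350],(480,600)); b=cv2.resize(ims[1][150:300,220:300],(320,600)); cv2.imwrite("pics/c3.png",np.hstack([a,b]))
E
```

```text
side [ 650.5 -206.4  111.   104.8   -2.2]
t 8.63 pos [ 546.7 -202.5   45.6] rpy [180.     0.    -2.46] | d [ 3.8  0.2 -1.4] roll -0.1 F [ 1.1 -0.6 -1. ] w 18.0 30.0
```

View pics/c3.png

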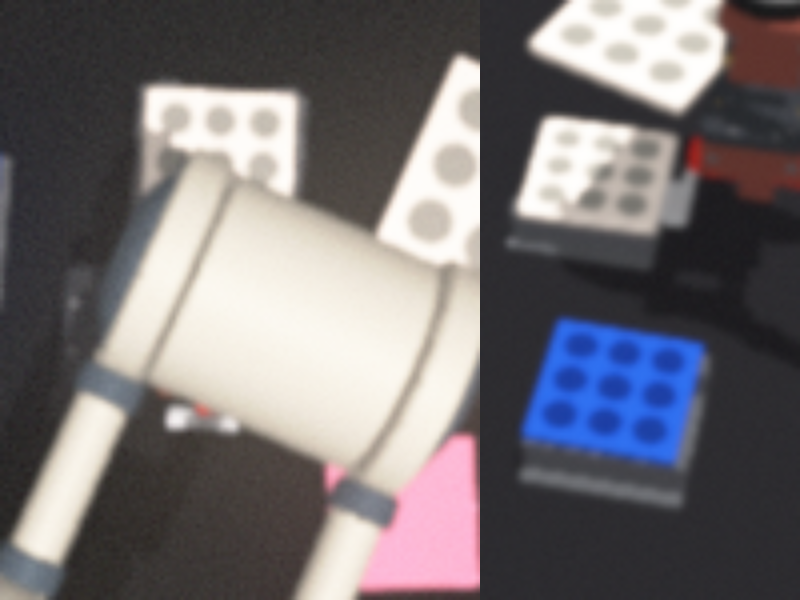

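Request:
arm_command(steps=[{"delta_pos": [3.3, 0, 0], "roll": 0, "gripper": 1}, {"delta_pos": [3.3, 0, 0], "roll": 0, "gripper": 1}, {"delta_pos": [3.3, 0, -4], "roll": 0, "gripper": 1}, {"delta_pos": [3.3, 0, -7], "roll": 0, "gripper": 1}, {"delta_pos": [3.3, 0, -9], "roll": 0, "gripper": 1}, {"delta_pos": [3.3, 0, -10], "roll": 0, "gripper": 1}, {"delta_pos": [3.3, 0, -11], "roll": 0, "gripper": 1}, {"delta_pos": [3.3, 0, -12], "roll": 0, "gripper": 1}, {"delta_pos": [3.3, 0, -13], "roll": 0, "gripper": 1}, {"delta_pos": [3.3, 0, -14], "roll": 0, "gripper": 1}, {"delta_pos": [3.3, 0, -15], "roll": 0, "gripper": 1}, {"delta_pos": [3.3, 0, -17], "roll": 0, "gripper": 1}, {"delta_pos": [3.3, 0, -20], "roll": 0, "gripper": 1}, {"delta_pos": [3.3, 0, -24], "roll": 0, "gripper": 1}, {"delta_pos": [3.3, 0, -29], "roll": 0, "gripper": 1}, {"delta_pos": [3.3, 0, -34], "roll": 0, "gripper": 1}, {"delta_pos": [3.3, 0, -38], "roll": 0, "gripper": 1}, {"delta_pos": [3.3, 0, -40], "roll": 0, "gripper": 1}, {"delta_pos": [3.3, 0, -40], "roll": 0, "gripper": 1}, {"delta_pos": [3.3, 0, -40], "roll": 0, "gripper": 1}])

```text
time_s: 10.3
tool_pos: [0.5503, -0.2027, 0.0857]
ee_rot: [3.141, -0.0, -0.043]
ft_force: [-0.7, 0.2, -2.4]
grip_width: 0.0179
grip_force: 30.0
```

```bash
cat >> h.py <<'E'
def plate(n,im,d,ctr,rad,zlo,zhi):
    """fit plane + rect to white points near ctr (mm)"""
    P=cloud(n,d)*1000; h=cv2.cvtColor(im,cv2.COLOR_BGR2HSV)
    m=(abs(P[...,0]-ctr[0])<rad)&(abs(P[...,1]-ctr[1])<rad)&(P[...,2]>zlo)&(P[...,2]<zhi)&(h[...,1]<70)&(h[...,2]>70)&(d>0)
    k,l,s,_=cv2.connectedComponentsWithStats(m.astype(np.uint8)); m=l==1+s[1:,4].argmax()
    q=P[m]; A=np.c_[np.ones(len(q)),q[:,0]-ctr[0],q[:,1]-ctr[1]]; f=np.linalg.lstsq(A,q[:,2],rcond=None)[0]
    k=abs(q[:,2]-A@f)<4; f=np.linalg.lstsq(A[k],q[k,2],rcond=None)[0]
    (x,y),(w,hh),a=cv2.minAreaRect(q[k,:2].astype(np.float32))
    print(n,k.sum(),"z",f[0].round(1),"tilt x,y deg",np.degrees(f[1:]).round(2),"rect",np.round([x,y,w,hh,a],1))
E
python3 - <<'E'
from h import *
im,d=viewer.capture("side"); plate("side",im,d,(657,-207),70,60,95)
cv2.imwrite("pics/c4.png",cv2.resize(im[150:300,200:320],(640,600)))
go(550.5,-202.9,47,-2.4)
E
```

```text
side 828 z 65.2 tilt x,y deg [-0.59 -0.62] rect [ 651.2 -206.7  100.   104.6   86.6]
t 10.35 pos [ 550.1 -202.6   85.3] rpy [-1.80e+02  2.00e-02 -2.45e+00] | d [ 0.4  0.3 38.3] roll -0.1 F [-0.4  0.4 -1.4] w 17.6 30.0
```

View pics/c4.png

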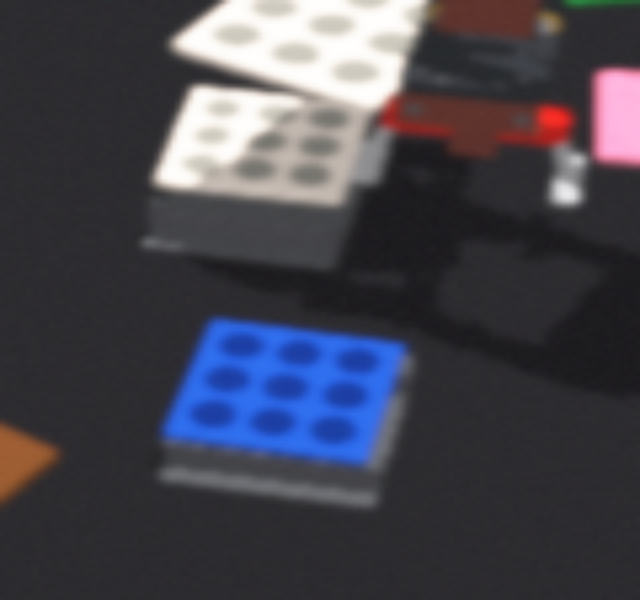

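```bash
python3 - <<'E'
from h import *
for n,sl in(("top",(slice(178,194),slice(86,134))),):
    im=cv2.imread(n+"raw0.png").astype(int); a=im[sl].mean(0)
    y=ray(n,[(u,186) for u in range(86,134)],.036)[:,1]*1000
    for u in range(48): print(86+u,y[u].round(1),a[u].round())
P=np.load("top0.npy"); C=cloud("top",P)*1000
print(C[180:192,86:134,2].mean(0).round())
P=np.load("side0.npy"); C=cloud("side",P)*1000; im=cv2.imread("sideraw0.png")
for v in range(312,374,1): print(v,C[v,238].round(0),im[v,238],ray("side",(238,v),.036)[0,1].round(4))
E
```

```text
86 287.1 [ 99. 104. 108.]
87 284.6 [197. 210. 220.]
88 282.1 [255. 255. 255.]
89 279.7 [255. 255. 255.]
90 277.2 [255. 255. 255.]
91 274.7 [240. 248. 241.]
92 272.2 [193. 214. 144.]
93 269.7 [173. 195. 100.]
94 267.2 [174. 196.  99.]
95 264.7 [175. 196. 100.]
96 262.2 [165. 186.  99.]
97 259.7 [135. 151.  91.]
98 257.2 [109. 122.  86.]
99 254.7 [111. 122.  98.]
100 252.2 [168. 182. 174.]
101 249.7 [242. 247. 249.]
102 247.2 [255. 255. 255.]
103 244.7 [255. 255. 255.]
104 242.2 [255. 255. 255.]
105 239.7 [255. 255. 255.]
106 237.2 [255. 255. 255.]
107 234.7 [255. 255. 255.]
108 232.2 [255. 255. 255.]
109 229.7 [255. 255. 255.]
110 227.2 [255. 255. 255.]
111 224.7 [255. 255. 255.]
112 222.2 [255. 255. 255.]
113 219.7 [255. 255. 255.]
114 217.2 [255. 255. 255.]
115 214.7 [255. 255. 255.]
116 212.2 [255. 255. 255.]
117 209.7 [255. 255. 255.]
118 207.3 [255. 255. 255.]
119 204.8 [255. 255. 255.]
120 202.3 [255. 255. 255.]
121 199.8 [250. 254. 252.]
122 197.3 [218. 231. 180.]
123 194.8 [184. 206. 120.]
124 192.3 [179. 200. 110.]
125 189.8 [180. 202. 111.]
126 187.3 [174. 195. 108.]
127 184
[... 2260 characters left out ...]
269.  38.] [152 173   0] 0.2683
358 [610. 271.  37.] [151 172   0] 0.2703
359 [609. 273.  37.] [149 170   0] 0.2724
360 [609. 274.  36.] [139 158   0] 0.2745
361 [609. 276.  35.] [114 129   0] 0.2766
362 [609. 276.  29.] [ 94 106   0] 0.2786
363 [609. 276.  25.] [89 99  5] 0.2807
364 [609. 276.  21.] [112 123  76] 0.2828
365 [609. 275.  15.] [187 199 184] 0.2848
366 [609. 276.  11.] [244 248 249] 0.2868
367 [609. 278.  11.] [252 254 254] 0.2889
368 [608. 280.  11.] [253 254 254] 0.2909
369 [608. 283.  13.] [253 254 254] 0.2929
370 [608. 283.   9.] [253 254 254] 0.2949
371 [607. 288.  16.] [253 254 254] 0.2969
372 [607. 288.  12.] [253 254 254] 0.2989
373 [607. 290.  12.] [253 254 254] 0.3009
```

Request:
arm_command(steps=[{"delta_pos": [0, 0, -6], "roll": 0, "gripper": 1}, {"delta_pos": [0, 0, -12], "roll": 0, "gripper": 1}, {"delta_pos": [0, 0, -18], "roll": 0, "gripper": 1}, {"delta_pos": [0, 0, -23], "roll": 0, "gripper": 1}, {"delta_pos": [0, 0, -25], "roll": 0, "gripper": 1}, {"delta_pos": [0, 0, -25], "roll": 0, "gripper": 1}])

```text
time_s: 10.85
tool_pos: [0.5507, -0.2028, 0.1118]
ee_rot: [3.141, -0.002, -0.043]
ft_force: [-0.1, -0.4, -3.6]
grip_width: 0.0179
grip_force: 30.0
```

```bash
python3 -c "
from h import *
go(507,225,110,2.3)"
```

```text
t 10.85 pos [ 550.7 -202.8  111.8] rpy [ 1.7996e+02 -1.0000e-01 -2.4500e+00] | d [ -62.  -425.6    1.8] roll -4.8 F [-0.1 -0.4 -3.6] w 17.9 30.0
```

Request:
arm_command(steps=[{"delta_pos": [-0.4, -3, 0], "roll": 0, "gripper": 1}, {"delta_pos": [-1.3, -8.9, 0], "roll": -0.1, "gripper": 1}, {"delta_pos": [-2.6, -17.8, 0], "roll": -0.2, "gripper": 1}, {"delta_pos": [-4.3, -29.7, 0], "roll": -0.3, "gripper": 1}, {"delta_pos": [-6.4, -44.5, 0], "roll": -0.5, "gripper": 1}, {"delta_pos": [-9, -62.4, 0], "roll": -0.7, "gripper": 1}, {"delta_pos": [-12, -83.1, 0], "roll": -0.9, "gripper": 1}, {"delta_pos": [-15.5, -106.9, 0], "roll": -1.2, "gripper": 1}, {"delta_pos": [-18.9, -130.7, 0], "roll": -1.5, "gripper": 1}, {"delta_pos": [-21.9, -151.4, 0], "roll": -1.7, "gripper": 1}, {"delta_pos": [-24.5, -169.3, 0], "roll": -1.9, "gripper": 1}, {"delta_pos": [-26.6, -184.1, 0], "roll": -2, "gripper": 1}, {"delta_pos": [-28.4, -196, 0], "roll": -2.2, "gripper": 1}, {"delta_pos": [-29.6, -204.9, 0], "roll": -2.3, "gripper": 1}, {"delta_pos": [-30.5, -210.8, 0], "roll": -2.3, "gripper": 1}, {"delta_pos": [-30.9, -213.8, 0], "roll": -2.4, "gripper": 1}, {"delta_pos": [-30.9, -213.8, 0], "roll": -2.4, "gripper": 1}])

```text
time_s: 12.27
tool_pos: [0.5285, 0.0127, 0.1105]
ee_rot: [3.142, -0.0, -0.0]
ft_force: [-1.1, -0.2, -2.7]
grip_width: 0.0177
grip_force: 30.0
```

```bash
python3 -c "
from h import *
go(507.3,226.6,111,2.3)"
```

```text
t 12.27 pos [528.5  12.7 110.5] rpy [ 1.8e+02 -0.0e+00 -2.0e-02] | d [ -21.2 -213.9   -0.5] roll -2.3 F [-1.1 -0.2 -2.7] w 17.7 30.0
```

Request:
arm_command(steps=[{"delta_pos": [-0.3, -3, 0], "roll": 0, "gripper": 1}, {"delta_pos": [-0.9, -9, 0], "roll": -0.1, "gripper": 1}, {"delta_pos": [-1.8, -17.9, 0], "roll": -0.2, "gripper": 1}, {"delta_pos": [-3, -29.9, 0], "roll": -0.3, "gripper": 1}, {"delta_pos": [-4.4, -44.8, 0], "roll": -0.5, "gripper": 1}, {"delta_pos": [-6.2, -62.7, 0], "roll": -0.7, "gripper": 1}, {"delta_pos": [-8.3, -83.6, 0], "roll": -0.9, "gripper": 1}, {"delta_pos": [-10.6, -107.5, 0], "roll": -1.2, "gripper": 1}, {"delta_pos": [-13, -131.3, 0], "roll": -1.4, "gripper": 1}, {"delta_pos": [-15.1, -152.2, 0], "roll": -1.6, "gripper": 1}, {"delta_pos": [-16.9, -170.1, 0], "roll": -1.8, "gripper": 1}, {"delta_pos": [-18.3, -185, 0], "roll": -2, "gripper": 1}, {"delta_pos": [-19.5, -197, 0], "roll": -2.1, "gripper": 1}, {"delta_pos": [-20.4, -206, 0], "roll": -2.2, "gripper": 1}, {"delta_pos": [-21, -211.9, 0], "roll": -2.3, "gripper": 1}, {"delta_pos": [-21.2, -213.9, 0], "roll": -2.3, "gripper": 1}, {"delta_pos": [-21.2, -213.9, 0], "roll": -2.3, "gripper": 1}, {"delta_pos": [-21.2, -213.9, 0], "roll": -2.3, "gripper": 1}])

```text
time_s: 13.77
tool_pos: [0.5076, 0.2258, 0.1105]
ee_rot: [3.141, 0.0, 0.039]
ft_force: [0.5, -1.0, -2.6]
grip_width: 0.0178
grip_force: 30.0
```

```bash
python3 - <<'E'
from h import *
ims=[]
for n in ("side","top"):
    im,d=viewer.capture(n); cv2.imwrite(n+"raw3.png",im); np.save(n+"3.npy",d); plate(n,im,d,(614.6,230),60,75,110); ims.append(im)
cv2.imwrite("pics/c5.png",np.hstack([cv2.resize(ims[0][270:384,160:290],(440,386)),cv2.resize(ims[1][130:230,70:165],(360,386))]))
go(507.3,226.6,111,2.3)
E
```

```text
side 2029 z 89.6 tilt x,y deg [-0.24 -0.47] rect [608.4 228.5 105.7  96.1   2.3]
top 1574 z 89.1 tilt x,y deg [-0.1  -0.18] rect [609.5 228.7 102.2  95.6   1.5]
t 13.87 pos [507.7 225.6 110.5] rpy [179.99  -0.     2.19] | d [-0.3 -1.1 -0.5] roll -0.1 F [-0.6  0.  -2.9] w 17.9 30.0
```

View pics/c5.png

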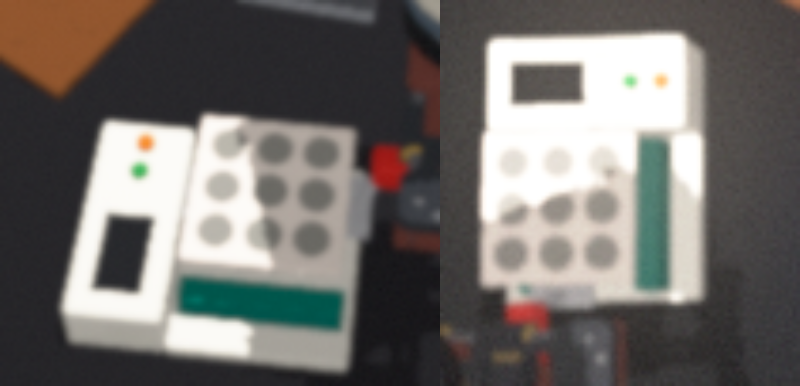

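```bash
python3 - <<'E'
from h import *
print(ray("top",[(70+(556.8-440)*95/360-.4,130+206.3*100/386-.4)],.0892)*1000)
print(ray("side",[(160+268*130/440-.4,270+188*114/386-.4)],.0892)*1000)
E
```

```text
[[615.01285873 229.06058064  89.2       ]]
[[614.50078859 226.91979141  89.2       ]]
```

Request:
arm_command(steps=[{"delta_pos": [-0.2, -1.3, 2], "roll": -0.1, "gripper": 1}, {"delta_pos": [-0.2, -1.3, 6], "roll": -0.1, "gripper": 1}, {"delta_pos": [-0.2, -1.3, 11], "roll": -0.1, "gripper": 1}, {"delta_pos": [-0.2, -1.3, 17], "roll": -0.1, "gripper": 1}, {"delta_pos": [-0.2, -1.3, 23], "roll": -0.1, "gripper": 1}, {"delta_pos": [-0.2, -1.3, 28], "roll": -0.1, "gripper": 1}, {"delta_pos": [-0.2, -1.3, 32], "roll": -0.1, "gripper": 1}, {"delta_pos": [-0.2, -1.3, 35], "roll": -0.1, "gripper": 1}, {"delta_pos": [-0.2, -1.3, 37], "roll": -0.1, "gripper": 1}, {"delta_pos": [-0.2, -1.3, 38], "roll": -0.1, "gripper": 1}, {"delta_pos": [-0.2, -1.3, 38], "roll": -0.1, "gripper": 1}, {"delta_pos": [-0.2, -1.3, 38], "roll": -0.1, "gripper": 1}])

```text
time_s: 14.87
tool_pos: [0.5074, 0.2275, 0.0728]
ee_rot: [-3.141, -0.0, 0.041]
ft_force: [0.5, -0.4, -3.0]
grip_width: 0.0179
grip_force: 30.0
```

```bash
python3 - <<'E'
from h import *
for n in ("side","top"):
    im,d=viewer.capture(n); plate(n,im,d,(614.6,230),60,46.5,58)
go(507.1,226.9,61,2.3)
E
```

```text
side 1925 z 52.0 tilt x,y deg [-0.12 -0.42] rect [613.7 231.   94.1  96.8   2.3]
top 1444 z 51.6 tilt x,y deg [-0.14 -0.38] rect [613.2 231.1  94.   95.7   2.1]
t 14.97 pos [507.5 227.6  72.9] rpy [-1.7999e+02 -4.0000e-02  2.3500e+00] | d [-0.4  0.7 11.9] roll 0.0 F [-0.3  0.5 -3.5] w 18.5 30.0
```

Request:
arm_command(steps=[{"delta_pos": [0.5, 0.8, 2], "roll": 0, "gripper": 1}, {"delta_pos": [0.5, 0.8, 4], "roll": 0, "gripper": 1}, {"delta_pos": [0.5, 0.8, 5], "roll": 0, "gripper": 1}, {"delta_pos": [0.5, 0.8, 6], "roll": 0, "gripper": 1}, {"delta_pos": [0.5, 0.8, 7], "roll": 0, "gripper": 1}, {"delta_pos": [0.5, 0.8, 8], "roll": 0, "gripper": 1}, {"delta_pos": [0.5, 0.8, 9], "roll": 0, "gripper": 1}, {"delta_pos": [0.5, 0.8, 10], "roll": 0, "gripper": 1}, {"delta_pos": [0.5, 0.8, 12], "roll": 0, "gripper": 1}, {"delta_pos": [0.5, 0.8, 14], "roll": 0, "gripper": 1}, {"delta_pos": [0.5, 0.8, 16], "roll": 0, "gripper": 1}, {"delta_pos": [0.5, 0.8, 17.5], "roll": 0, "gripper": 1}, {"delta_pos": [0.5, 0.8, 17.5], "roll": 0, "gripper": 1}, {"delta_pos": [0.5, 0.8, 17.5], "roll": 0, "gripper": 1}])

```text
time_s: 16.13
tool_pos: [0.5077, 0.2267, 0.0549]
ee_rot: [3.142, 0.0, 0.041]
ft_force: [-0.7, -0.5, -0.9]
grip_width: 0.018
grip_force: 30.0
```

```bash
python3 - <<'E'
from h import *
ims=[]
for n in ("side","top"):
    im,d=viewer.capture(n); plate(n,im,d,(614.6,230),60,40,58); ims.append(im)
go(387,222.5,55,2.3)
cv2.imwrite("pics/c6.png",np.hstack([cv2.resize(ims[0][270:384,160:290],(440,386)),cv2.resize(ims[1][130:230,70:165],(360,386))]))
E
```

```text
side 1912 z 44.3 tilt x,y deg [-0.05 -0.13] rect [614.1 230.1  94.4  95.9   2.6]
top 1422 z 43.8 tilt x,y deg [-0.02  0.01] rect [613.6 230.1  94.   94.7   2.4]
t 16.23 pos [507.8 226.8  55.1] rpy [-1.80e+02 -1.00e-02  2.35e+00] | d [-1.209e+02 -7.000e-01  1.000e-01] roll 0.0 F [-0.1  0.8 -1.8] w 18.1 30.0
```

View pics/c6.png

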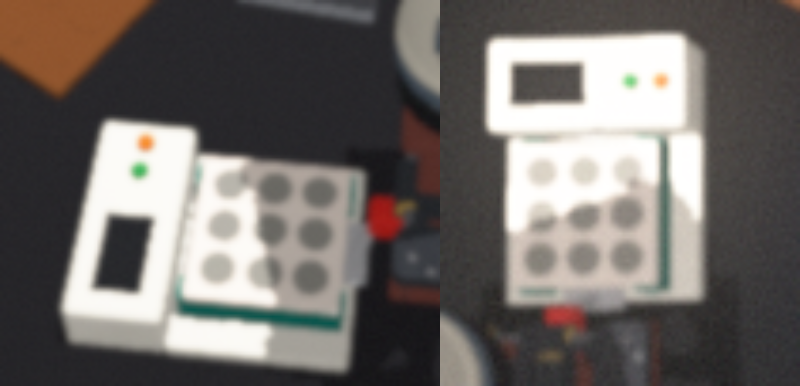

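The plate sits level on both rails, centred at about (614,230) and square. Next is drawing the blade out.

Request:
arm_command(steps=[{"delta_pos": [-2, 0, 0], "roll": 0, "gripper": 1}, {"delta_pos": [-6, 0, 0], "roll": 0, "gripper": 1}, {"delta_pos": [-12, 0, 0], "roll": 0, "gripper": 1}, {"delta_pos": [-20, 0, 0], "roll": 0, "gripper": 1}, {"delta_pos": [-29, 0, 0], "roll": 0, "gripper": 1}, {"delta_pos": [-38, 0, 0], "roll": 0, "gripper": 1}, {"delta_pos": [-47, 0, 0], "roll": 0, "gripper": 1}, {"delta_pos": [-56, 0, 0], "roll": 0, "gripper": 1}, {"delta_pos": [-65, 0, 0], "roll": 0, "gripper": 1}, {"delta_pos": [-74, 0, 0], "roll": 0, "gripper": 1}, {"delta_pos": [-83, 0, 0], "roll": 0, "gripper": 1}, {"delta_pos": [-92, 0, 0], "roll": 0, "gripper": 1}, {"delta_pos": [-101, 0, 0], "roll": 0, "gripper": 1}, {"delta_pos": [-110, 0, 0], "roll": 0, "gripper": 1}, {"delta_pos": [-118, 0, 0], "roll": 0, "gripper": 1}, {"delta_pos": [-124, 0, 0], "roll": 0, "gripper": 1}, {"delta_pos": [-126, 0, 0], "roll": 0, "gripper": 1}, {"delta_pos": [-126, 0, 0], "roll": 0, "gripper": 1}])

```text
time_s: 17.73
tool_pos: [0.3816, 0.2216, 0.0551]
ee_rot: [-3.141, -0.0, 0.041]
ft_force: [-0.7, 1.1, -1.8]
grip_width: 0.018
grip_force: 30.0
```

```bash
python3 - <<'E'
from h import *
ims=[]
for n in ("side","top"):
    im,d=viewer.capture(n); plate(n,im,d,(614.6,230),60,40,58); ims.append(im)
go(430,80,60,2.3)
E
```

```text
side 1913 z 44.4 tilt x,y deg [-0.07 -0.18] rect [614.1 230.6  94.   95.5   2.1]
top 1409 z 43.8 tilt x,y deg [-0.   -0.03] rect [613.6 229.9  93.9  94.5   2.3]
t 17.83 pos [382.1 221.6  55.1] rpy [-1.7999e+02 -3.0000e-02  2.3500e+00] | d [ 42.  143.5  -4.9] roll 0.0 F [-0.1 -0.5 -1.6] w 17.8 30.0
```

Request:
arm_command(steps=[{"delta_pos": [0, 6, -5], "roll": 0, "gripper": 1}, {"delta_pos": [0, 20, -5], "roll": 0, "gripper": 1}, {"delta_pos": [2, 40, -5], "roll": 0, "gripper": 1}, {"delta_pos": [5, 60, -5], "roll": 0, "gripper": 1}, {"delta_pos": [8, 80, -5], "roll": 0, "gripper": 1}, {"delta_pos": [10, 100, -5], "roll": 0, "gripper": 1}, {"delta_pos": [10, 114, -5], "roll": 0, "gripper": 1}, {"delta_pos": [10, 120, 0], "roll": 0, "gripper": 1}, {"delta_pos": [10, 120, 8], "roll": 0, "gripper": 1}, {"delta_pos": [10, 120, 14], "roll": 0, "gripper": 1}, {"delta_pos": [10, 120, 18], "roll": 0, "gripper": 1}, {"delta_pos": [10, 120, 20], "roll": 0, "gripper": 1}, {"delta_pos": [10, 120, 20], "roll": 0, "gripper": 1}, {"delta_pos": [10, 120, 20], "roll": 0, "gripper": 1}, {"delta_pos": [10, 120, 20], "roll": 0, "gripper": 1}])

```text
time_s: 19.08
tool_pos: [0.3969, 0.1025, 0.0353]
ee_rot: [-3.141, -0.0, 0.042]
ft_force: [-0.2, 0.1, -1.8]
grip_width: 0.0179
grip_force: 30.0
```

```bash
python3 - <<'E'
from h import *
for n in ("side","top"):
    im,d=viewer.capture(n); P=cloud(n,d)*1000
    m=(P[...,0]>450)&(P[...,0]<540)&(P[...,1]>90)&(P[...,1]<120)&(P[...,2]>-5)&(P[...,2]<20)&(im.min(2)>70)&(d>0);q=P[m]
    print(n,len(q),np.linalg.lstsq(np.c_[np.ones(len(q)),q[:,0]-495],q[:,2],rcond=None)[0].round(3))
go(392,102,32,2.3)
E
```

```text
side 441 [ 7.095 -0.011]
top 416 [ 6.548 -0.01 ]
t 19.18 pos [397.  102.3  35.4] rpy [-1.7999e+02 -4.0000e-02  2.3700e+00] | d [-5.   0.1  3.4] roll 0.1 F [ 0.7 -0.4 -1.6] w 17.3 30.0
```

Request:
arm_command(steps=[{"delta_pos": [0, 0, 1], "roll": 0, "gripper": 1}, {"delta_pos": [0, 0, 2], "roll": 0, "gripper": 1}, {"delta_pos": [0, 0, 3], "roll": 0, "gripper": 1}, {"delta_pos": [0, 0, 3.6], "roll": 0, "gripper": 1}, {"delta_pos": [0, 0, 3.6], "roll": 0, "gripper": 1}, {"delta_pos": [0, 0, 3.6], "roll": 0, "gripper": 1}])

```text
time_s: 19.68
tool_pos: [0.3968, 0.1021, 0.0318]
ee_rot: [-3.142, -0.0, 0.041]
ft_force: [-2.8, 0.1, 2.1]
grip_width: 0.0179
grip_force: 30.0
```

Request:
arm_command(steps=[{"delta_pos": [0, 0, 0], "roll": 0, "gripper": 0.3}, {"delta_pos": [0, 0, 0], "roll": 0, "gripper": 0.2}, {"delta_pos": [0, 0, 0], "roll": 0, "gripper": 0}, {"delta_pos": [0, 0, 0], "roll": 0, "gripper": -0.3}, {"delta_pos": [0, 0, 0], "roll": 0, "gripper": -0.6}, {"delta_pos": [0, 0, 0], "roll": 0, "gripper": -1}, {"delta_pos": [0, 0, 0], "roll": 0, "gripper": -1}, {"delta_pos": [0, 0, 0], "roll": 0, "gripper": -1}, {"delta_pos": [0, 0, 0], "roll": 0, "gripper": -1}, {"delta_pos": [0, 0, 0], "roll": 0, "gripper": -1}, {"delta_pos": [0, 0, -5], "roll": 0, "gripper": -1}, {"delta_pos": [0, 0, -20], "roll": 0, "gripper": -1}, {"delta_pos": [0, 0, -50], "roll": 0, "gripper": -1}, {"delta_pos": [0, 0, -90], "roll": 0, "gripper": -1}, {"delta_pos": [0, 0, -130], "roll": 0, "gripper": -1}, {"delta_pos": [0, 0, -160], "roll": 0, "gripper": -1}, {"delta_pos": [0, 0, -170], "roll": 0, "gripper": -1}, {"delta_pos": [0, 0, -170], "roll": 0, "gripper": -1}, {"delta_pos": [0, 0, -170], "roll": 0, "gripper": -1}])

```text
time_s: 21.27
tool_pos: [0.3968, 0.1021, 0.201]
ee_rot: [3.142, 0.0, 0.041]
ft_force: [-0.3, 0.8, -0.9]
grip_width: 0.0881
grip_force: 0.0
```

```bash
python3 - <<'E'
from h import *
for n in ("top","side"):
    im,d=viewer.capture(n); plate(n,im,d,(614.6,230),60,40,58)
    for c in blobs(im,"blue"): print("blue",rect(n,c,.036))
    for c in blobs(im,"red"): print("red",rect(n,c,.061))
    cv2.imwrite(f"pics/f{n}.png",cv2.resize(im,(800,600)))
go(400,102,200,2.3)
E
```

```text
top 1408 z 43.9 tilt x,y deg [-0.03 -0.02] rect [613.6 230.   93.8  95.7   2.4]
blue [621.3 -20.2  96.1  93.   -4.5]
red [420.8 100.   47.3  21.5   2. ]
red [861.8 205.5  47.6  46.3 -89.2]
side 1906 z 44.4 tilt x,y deg [-0.12 -0.07] rect [614.1 230.1  94.   96.    2.2]
blue [619.4 -19.5 101.8  98.9  85.3]
blue [ -317.4 -1454.    682.9    78.8    75.8]
blue [  613.3 -1186.4  1607.5   778.9    10.4]
red [859.7 207.1  52.2  49.7 -25.1]
red [398.  107.2  97.   32.6   2.3]
t 21.37 pos [396.1 102.  199.1] rpy [179.97   0.21   2.35] | d [ 3.9  0.1 -0.9] roll 0.1 F [-0.5 -0.5 -0.7] w 88.2 0.0
```

View pics/fside.png

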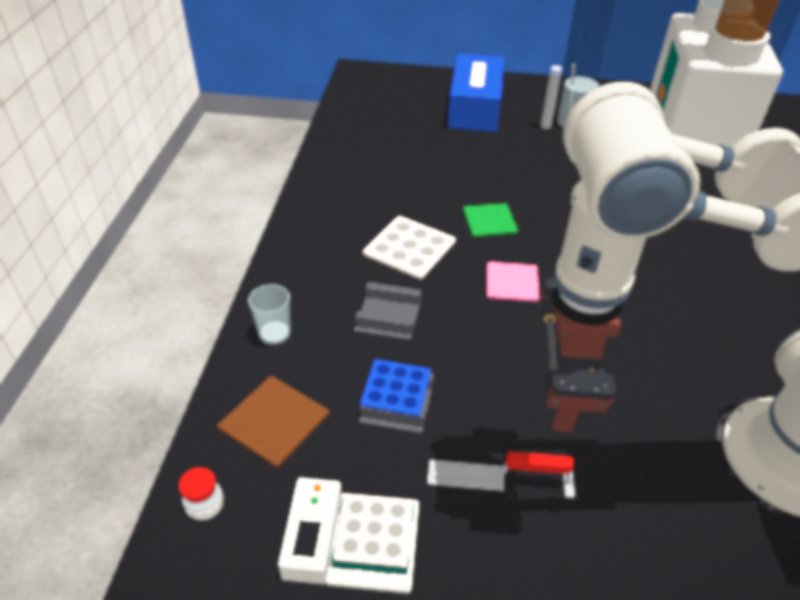

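The plate (375,530) is on the reader, the lifter (500,470) stands upright and free, the stand (390,310) is empty and the blue plate hasn't moved. I'm handing in.

```bash
python3 -c "
from station import manip
print(manip.job_done())"
```

```text
the job is handed in; nothing more can be done
None
```

The job is handed in at about 21 s: the white plate lies level on the reader's rails, measured within about 1 mm of centre and 0.3° of square; the lifter stands upright and released on the open bench; and the blue plate hasn't moved.

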